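# Lock the bayonet lid on the takeaway canister and weigh it

## Robot

A 7-joint arm with a two-finger parallel gripper is mounted at the origin on a cart in front of the work surface, level with it; the furniture and walls round the work are solid. World frame = base frame: x ahead of the robot, y to its left, z up, the work surface at z = 0. Lengths are in m, angles in rad, forces in N, time in s.
With the tool pointing down it reaches from about 0.425 to 0.95 m from the base axis. Payload 4.7 kg.
Tool frame: the origin (TCP) lies at the centre of the arm's flange, where the gripper is bolted on; the fingertips stand 182 mm ahead of it and the grasp point (between the pads) lies 164 mm ahead of it (bot.tip_extent is the distance from the TCP to the fingertips, in m); z points along the fingers, y is the direction in which the jaws open and shut (so a half turn about z gives the same grasp; the last joint's range is limited). The gripper opens to 87 mm and grips with 3 to 60 N. Pads are 19 mm wide; open, the fingers measure 117 mm over their backs; the gripper's body (75 mm by 190 mm) begins 51 mm behind the grasp point.
Start: joints at [1.238, 0.469, -0.049, 1.532, 0.024, 1.141, -0.082], TCP at [0.202, -0.644, 0.405] pointing down, gripper open.
Joint ranges: [-2.59, 2.59], [-0.33, 1.99], [-1.39, 1.29], [0.1, 2.45], [-1.04, 4.18], [0.21, 1.99], [-2.66, 2.66]. Speed limits (rad/s): [2.57, 2.57, 3.14, 3.14, 3.14, 3.14, 3.14].

## Interface

Orientations are given as a rotation vector (axis times angle).
In Python, from station import bot gives the robot as it stands. The module is installed in compiled form; this text tells all that it offers.
- The arm moves only by the tool carry_out, never from a script. Its argument "rows" is a list of rows, each an object of numbers: "gripper": the opening, from 0 (shut) to 1 (fully open); "x", "y", "z": the shift along the tool's x, y, z normalised to -1 to 1, where 1 is 0.5 m; "rx", "ry", "rz": the turn, a rotation vector about the tool's x, y, z normalised to -1 to 1, where 1 is 180 degrees. In form: [{"gripper": .., "x": .., "y": .., "z": .., "rx": .., "ry": .., "rz": ..}, ...]. A call has 1 to 10 rows; each row is the pose to reach, as a shift and turn from the pose commanded when the call began, along the tool's axes at that moment, turning the shorter way round; what a row does not reach only later rows make up. A row lasts 1/10 s, in which the tool goes at most 50 mm and 8.59 degrees, less where a joint would pass 70% of its speed; a pose out of reach is approached as far as the arm can. A call with a number of a shift or a turn outside -1 to 1 is refused whole. A call with a gripper value outside its range is refused whole. The fingers move at their own pace and stop on an object; the grip force is fixed at half the most. Time passes only in rows, so rows that repeat a pose let the fingers close. It gives the time, the measured TCP pose, the force and the opening at its end, in the units of the state.
- bot.get_obs(): the state, without advancing time (a new reading comes with each control period).
- bot.get_image(name): name is "side" or "top"; returns a dict with "color" (480x640x3 uint8, red, green, blue), "fx", "fy", "cx", "cy" (pixels), "origin" and "rotation" of the camera in the world. Camera axes: x right, y down, z forward; pixel columns grow to the right and rows downward; lengths in m; the calibration is good to about 2 mm. A picture is of the moment at which its call begins. There is no depth.
- bot.finish_job(): hands the job in, once; it reports no verdict.
Trained networks look in a picture, given as the dict that the camera call returned (one of the last four; its "shot" number tells which), for a name from the list of things; names that differ only in an ending like _2 or _b are one class to them, and where a whole thing is asked for, a point or a joint stands for the part that bears it (a point fixed in the world has none). Each returns a list of dicts, best first, with "conf" (0 to 1); they miss things now and then, are a little off and sometimes report something else, mostly with a low value. They report only what shows in the picture. A call takes as long as a camera call. They do not tell look-alikes from the thing itself.
- bot.spot_in(picture, label): "bbox" ([left, top, right, bottom] in pixels, round what is visible of it).
- bot.pinpoint(picture, label): "centre" ([column, row] in pixels: a listed point, or the origin of a listed thing).
The state is a dict: "time_s": time; "joint_pos": joint angles; "dq": joint speeds; "effort": joint torques, N m; "tool_pos": TCP position; "ee_rot": TCP orientation; "force": force on the tool from outside, world axes, zero at the start; "ft_torque": the same for the moment, N m; "finger_gap": opening from 0.0 (shut) to 1.0 (fully open).
Only numpy, scipy, OpenCV 4.12 (cv2) and the standard library are available. Lean on these libraries where they do the work, as an engineer would, in place of code of your own. Each camera call takes 0.05 s, during which the arm holds its last target.

## Task

Close the square food canister while it stands in its holder: set the lid on it with the two ears in the gaps of the collar, and turn the lid clockwise about a quarter turn until it clicks and is locked. Then lift the canister out of the holder by the lid's bar, keeping it upright, stand it in the middle of the kitchen scale and let go. Leave the things standing round about where they are.

Things in the scene. Friction and masses are not known exactly. Their poses are not given: they have to be found in the camera images.
- lid_grip (a point): Loose lid, 0.14 kg, lying on the counter, bar up: grey disc, radius 44.5 mm, 8 mm thick; on top an upright orange bar grip, 76 mm long along x, 18 mm wide along y, from 8 to 52 mm above the underside. This point: on the lid's axis, in the bar, 36 mm above the underside; z up. Two equal ears: see lid_ear. A half turn gives the same lid.
- lid_ear (a point): One of the lid's two round orange ears, at its centre line, 3 mm above the lid's underside, 51 mm from the axis along the lid's +x; the other lies opposite, along -x. Each is 6 mm thick, 20 mm wide and reaches 56 mm from the axis.
- canister: Loose open canister standing upright in the holder: square aluminium body 126 x 126 mm, 76 mm tall, 0.4 to 0.6 kg with the small white portion cup loose inside; on it a black round bayonet collar, outer radius 62.5 mm, top 89.5 mm above the underside. Origin: centre of the underside; z up. A lid with its ears locked under the collar carries it, with 2.5 mm of vertical play.
- canister_seat (a point): Centre of the flat ring seat the lid's underside rests on, 76 mm above the canister's underside (lid_grip then stands 112 mm above the underside); axes as the canister's. Over it the collar's lip (inner radius 49 mm, 8.5 to 13.5 mm above the seat) keeps the ears down. The seated lid has about 3.5 mm of radial play.
- collar_gap (a point): Middle of one of the two gaps in the collar's lip, at lip height, 55 mm from the axis, at +80 degrees (counter-clockwise from above) from the canister's +x; the other gap lies opposite. Each is 36 degrees wide (31 mm at the lip's inner edge). The ears go down through the gaps, so the lid's x axis must first point along the two gaps.
- lock_mark (a point): White dot on top of the collar, 55 mm from the axis along the canister's +x (another along -x). From the gaps the lid turns only clockwise seen from above, 80 degrees, to end stops: its ears then lie under the dots. In the last 20 degrees two spring catches resist (up to about 0.2 Nm) and snap in behind the ears, some 10 degrees before the stops: the click.
- holder: Grey square tray fixed to the counter, 144 x 144 mm outside, 18 mm tall, 6 mm walls, inner floor 6 mm above the counter; it keeps the canister from turning, with about 3 mm play on each side (so it first gives some 3 degrees when the lid is turned). Origin: centre of its underside; sides along its x and y.
- scale_top (a point): Flat black kitchen scale, fixed, 205 mm along x, 145 mm along y. This point: the centre of its top surface, 16 mm above the counter.
- sauce_bottle: Bystander: yellow sauce bottle, 62 mm wide, 206 mm tall; origin at the centre of its underside.
- tea_tin: Bystander: green tin, 71 x 88 x 111 mm; origin at the centre of its underside.
- tape_roll: Bystander: roll of brown tape, 92 mm wide, 48 mm tall; origin at the centre of its underside.
- rice_bowl: Bystander: small beige cup, 93 mm wide, 64 mm tall; origin at the centre of its underside.
Mind the look-alikes: they are no part of the job. Leave any purple look-alike of the part that bears lid_grip alone.

How it is judged:
By the outcome, as a careful person would: the job done as asked, in the order asked, and still so for the second after the job is handed in, with the robot touching nothing.
It also fails if it takes over 67 s, if anything falls off the work surface, if the arm or the gripper's body presses on something with over 40 N, if the wrist force passes 120 N, or if a joint passes its speed limit or range.

## Working session

There is one attempt and no reset: what is moved stays moved. The work goes in short steps, Python scripts to look and compute and a tool call to move; the robot and the scene stay as the last step left them, time stands still between calls to the robot, and variables do not carry over. Pictures are saved under pics/ and viewed, and the job is handed in when it is done.

Besides the shell and the picture viewer there is one more tool, called after "Request:" by a JSON object that holds its "op" and its "data". carry_out: Moves the arm, as the interface text tells. Scaled input: -1 to 1 covers 0.5 m each way for a shift and 180 degrees each way for a turn. Its arguments: {"type":"object","properties":{"rows":{"type":"array","items":{"type":"object","properties":{"gripper":{"type":"number"},"x":{"type":"number"},"y":{"type":"number"},"z":{"type":"number"},"rx":{"type":"number"},"ry":{"type":"number"},"rz":{"type":"number"}}}}},"required":["rows"]}

```bash
mkdir -p pics; cat > h.py <<'E'
import numpy as np, cv2
from scipy.spatial.transform import Rotation as R
from station import bot
def ray(im,px):
    d=np.array([(px[0]-im['cx'])/im['fx'],(px[1]-im['cy'])/im['fy'],1.0])
    return np.array(im['origin']),rotm(im)@d
def rotm(im):
    r=np.array(im['rotation'],float)
    return r if r.shape==(3,3) else R.from_rotvec(r).as_matrix()
def at_z(im,px,z):
    o,d=ray(im,px); return o+d*(z-o[2])/d[2]
def proj(im,p):
    c=rotm(im).T@(np.array(p)-np.array(im['origin'])); return np.array([c[0]/c[2]*im['fx']+im['cx'],c[1]/c[2]*im['fy']+im['cy']])
def tri(im1,p1,im2,p2):
    o1,d1=ray(im1,p1);o2,d2=ray(im2,p2);d1/=np.linalg.norm(d1);d2/=np.linalg.norm(d2)
    A=np.c_[d1,-d2];s=np.linalg.lstsq(A,o2-o1,rcond=None)[0]
    a=o1+s[0]*d1;b=o2+s[1]*d2
    return (a+b)/2,np.linalg.norm(a-b)
def save(im,n,crop=None,k=1):
    c=im['color'][:,:,::-1]
    if crop: c=c[crop[1]:crop[3],crop[0]:crop[2]]
    cv2.imwrite('pics/'+n,cv2.resize(c,None,fx=k,fy=k,interpolation=cv2.INTER_CUBIC))
E
python3 - <<'E'
from h import *
s=bot.get_obs();print({k:np.round(v,3).tolist() for k,v in s.items()},bot.tip_extent)
T=bot.get_image('top');S=bot.get_image('side')
save(T,'t0.png');save(S,'s0.png')
Z=dict(lid_grip=.036,lid_ear=.003,canister=.006,canister_seat=.082,collar_gap=.093,lock_mark=.0955,holder=0,scale_top=.016,sauce_bottle=0,tea_tin=0,tape_roll=0,rice_bowl=0)
for im,n in((T,'top'),(S,'side')):
    print(n,im['origin'],im['fx'],im['cx'],im['cy'])
    for l,z in Z.items():
        print(l,[(np.round(q['centre']).tolist(),round(q['conf'],2),np.round(at_z(im,q['centre'],z),3).tolist()) for q in bot.pinpoint(im,l)])
E
```

```text
{'time_s': 0.0, 'joint_pos': [1.238, 0.469, -0.049, 1.534, 0.024, 1.141, -0.082], 'dq': [-0.001, 0.003, 0.002, -0.001, -0.002, 0.001, -0.002], 'effort': [-0.001, -50.798, -0.081, -23.616, -0.061, 0.038, 0.0], 'tool_pos': [0.202, -0.644, 0.404], 'ee_rot': [-3.104, -0.475, 0.001], 'force': [-0.533, 0.307, 0.654], 'ft_torque': [-0.037, 0.041, -0.005], 'finger_gap': 0.997} 0.1822
top [ 0.36750167 -0.01216041  1.61913756] 584.4022826080791 303.29420081192035 242.6892668613447
lid_grip [([198.0, 247.0], 0.97, [0.527, 0.281, 0.036]), ([402.0, 256.0], 0.64, [0.517, -0.274, 0.036]), ([202.0, 306.0], 0.59, [0.369, 0.262, 0.036])]
lid_ear [([187.0, 304.0], 0.79, [0.372, 0.31, 0.003]), ([192.0, 233.0], 0.78, [0.57, 0.307, 0.003])]
canister [([397.0, 277.0], 0.88, [0.463, -0.266, 0.006]), ([121.0, 283.0], 0.39, [0.425, 0.493, 0.006])]
canister_seat [([405.0, 278.0], 0.63, [0.457, -0.275, 0.082])]
collar_gap [([383.0, 281.0], 0.71, [0.446, -0.217, 0.093])]
lock_mark []
holder [([399.0, 276.0], 0.64, [0.464, -0.274, 0.0])]
scale_top [([292.0, 272.0], 0.95, [0.468, 0.022, 0.016])]
sauce_bottle [([38
[... 534 characters left out ...]
92, [0.565, 0.314, 0.003]), ([277.0, 194.0], 0.72, [0.373, 0.316, 0.003])]
canister [([283.0, 310.0], 0.92, [0.458, -0.262, 0.006]), ([294.0, 167.0], 0.31, [0.417, 0.516, 0.006])]
canister_seat [([284.0, 290.0], 0.63, [0.464, -0.267, 0.082])]
collar_gap [([279.0, 276.0], 0.6, [0.447, -0.229, 0.093])]
lock_mark [([305.0, 286.0], 0.68, [0.516, -0.266, 0.096])]
holder []
scale_top [([300.0, 238.0], 0.65, [0.478, 0.037, 0.016]), ([331.0, 196.0], 0.65, [0.566, 0.293, 0.016])]
sauce_bottle [([381.0, 318.0], 0.69, [0.71, -0.266, 0.0])]
tea_tin [([295.0, 166.0], 0.89, [0.419, 0.54, 0.0])]
tape_roll [([336.0, 174.0], 0.72, [0.582, 0.483, 0.0])]
rice_bowl [([337.0, 406.0], 0.68, [0.601, -0.528, 0.0])]
```

View pics/t0.png

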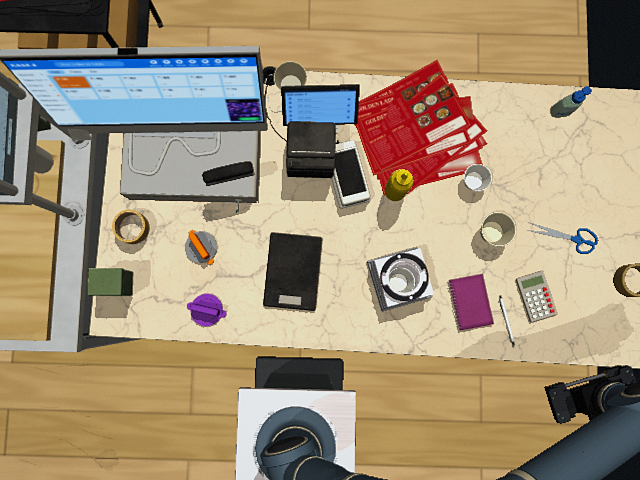

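View pics/s0.png

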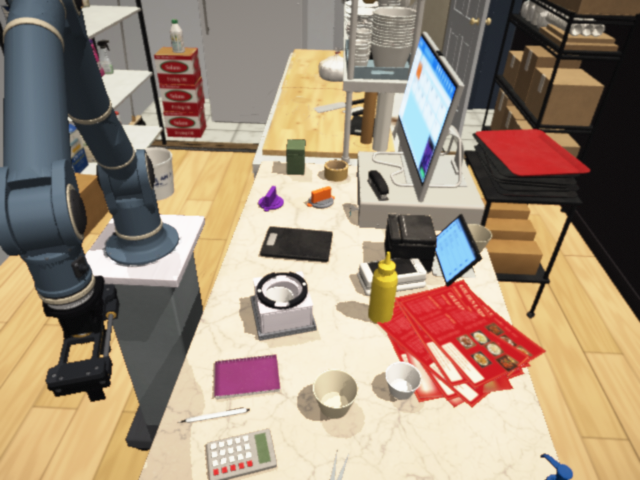

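```bash
python3 - <<'E'
import cv2,numpy as np
t=cv2.imread('pics/t0.png');s=cv2.imread('pics/s0.png')
a=cv2.resize(t[210:340,150:250],(400,520),interpolation=2);b=cv2.resize(t[230:330,350:450],(400,400),interpolation=2)
b=cv2.copyMakeBorder(b,0,120,0,0,0)
cv2.imwrite('pics/c0.png',np.hstack([a,b]))
a=cv2.resize(s[160:220,240:360],None,fx=6,fy=5,interpolation=2);b=cv2.resize(s[240:340,220:364],None,fx=5,fy=3,interpolation=2)[:, :720]
cv2.imwrite('pics/c1.png',np.vstack([a,b]))
E
```

```text
(no output)
```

View pics/c0.png

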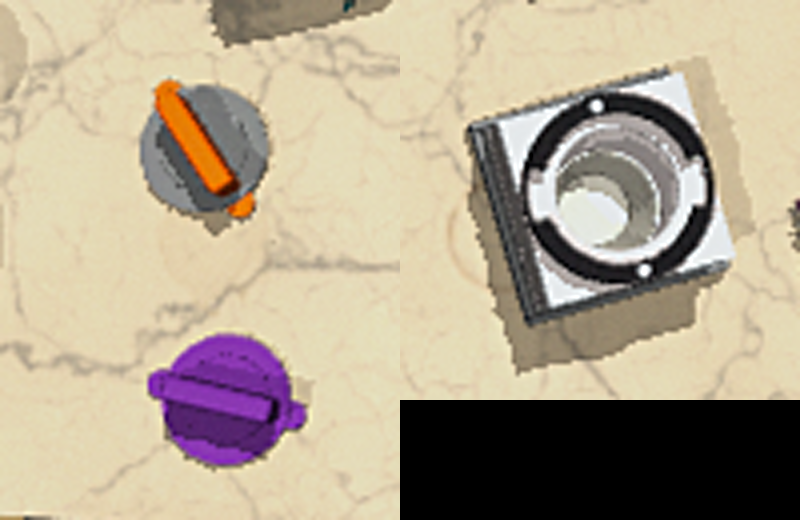

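View pics/c1.png

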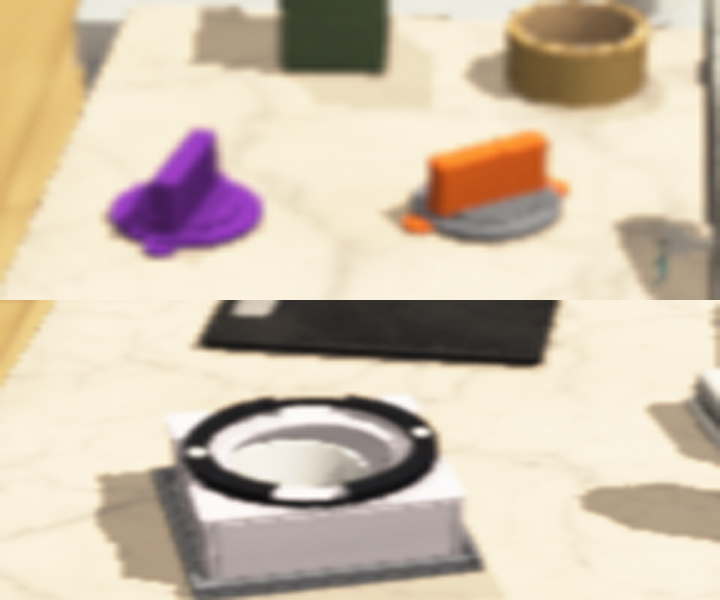

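The orange-barred grey lid at top px (200,247) / side px (321,197) fits the description. The purple one at top (206,309) / side (270,200) is the look-alike, so I leave it alone. The canister's dots are at top px about (399,256) and (411,297). Next I fit the poses precisely.

```bash
cat > fit.py <<'E'
from h import *
from scipy.optimize import minimize
def hsv(im): return cv2.cvtColor(im['color'],cv2.COLOR_RGB2HSV)
def orange(im,box):
    h=hsv(im); m=((h[...,0]<14)&(h[...,1]>190)&(h[...,2]>70)).astype(np.uint8)
    o=np.zeros_like(m);l,t,r,b=box;o[t:b,l:r]=m[t:b,l:r]; return o
K=8
def sil(im,x,y,yaw,z0,box,ears=True):
    c,s=np.cos(yaw),np.sin(yaw); l,t,r,b=box
    f=lambda P:np.array([proj(im,[x+c*p[0]-s*p[1],y+s*p[0]+c*p[1],z0+p[2]]) for p in P])
    m=np.zeros(((b-t)*K,(r-l)*K),np.uint8)
    sets=[[(a,e,h) for a in(-.038,.038) for e in(-.009,.009) for h in(.008,.052)]]
    if ears:
      for g in(1,-1):
        th=np.linspace(0,2*np.pi,24)
        sets.append([(g*(.046+.010*np.cos(u)),.010*np.sin(u),h) for u in th for h in(0,.006)])
    d=None
    for i,P in enumerate(sets[1:]+[None]+sets[:1]):
        if P is None:
            q=f([(.0445*np.cos(u),.0445*np.sin(u),h) for u in np.linspace(0,6.28,40) for h in(0,.008)]);v=0
        else: q=f(P);v=1
        q=((q-[l,t]+.5)*K)
        cv2.fillConvexPoly(m,cv2.convexHull(q.astype(np.float32)).astype(np.int32),v)
    return cv2.resize(m.astype(np.float32),(r-l,b-t),interpolation=cv2.INTER_AREA)
def fitlid(ims,boxes,p0,z0,ears=True):
    ms=[cv2.GaussianBlur(orange(i,b)[b[1]:b[3],b[0]:b[2]].astype(np.float32),(0,0),.7) for i,b in zip(ims,boxes)]
    def cost(p): return sum(((cv2.GaussianBlur(sil(i,*p,z0,b,ears),(0,0),.7)-m)**2).sum() for i,b,m in zip(ims,boxes,ms))
    r=minimize(cost,p0,method='Nelder-Mead',options=dict(initial_simplex=np.array(p0)+np.array([[0,0,0],[.01,0,0],[0,.01,0],[0,0,.15]]),xatol=1e-4,fatol=1e-3))
    return r.x,r.fun,[m.sum() for m in ms]
def dots(im,box):
    c=im['color'].min(2).astype(int);l,t,r,b=box
    m=np.zeros(c.shape,np.uint8);m[t:b,l:r]=c[t:b,l:r]>140
    n,lab,st,ce=cv2.connectedComponentsWithStats(m)
    return [(ce[i].round(2).tolist(),int(st[i,4])) for i in range(1,n) if 2<st[i,4]<40]
E
python3 - <<'E'
from fit import *
T=bot.get_image('top');S=bot.get_image('side')
bt=(170,220,235,280);bs=(295,175,350,220)
for ims,bb in(([T],[bt]),([S],[bs]),([T,S],[bt,bs])):
    x,f,n=fitlid(ims,bb,[.535,.275,.6],0); print(x.round(4),np.degrees(x[2]),f,n)
print(dots(T,(375,245,435,305)),dots(S,(240,265,320,310)))
E
```

```text
[0.5328 0.2809 0.6304] 36.11765408752148 140.02444458007812 [np.float32(86.0)]
[0.5317 0.2759 0.9408] 53.905336165063126 68.31669616699219 [np.float32(170.0)]
[0.5322 0.2811 0.72  ] 41.25128879041507 224.142333984375 [np.float32(86.0), np.float32(170.0)]
[([398.71, 256.0], 7), ([410.71, 297.0], 7)] []
```

```bash
python3 - <<'E'
from fit import *
T=bot.get_image('top');S=bot.get_image('side')
bt=(170,220,235,280);bs=(295,175,350,220)
for im,b,n in((T,bt,'t'),(S,bs,'s')):
    m=orange(im,b);c=im['color'].copy();c[m>0]=[0,255,255]
    cv2.imwrite(f'pics/m{n}.png',np.hstack([cv2.resize(q[b[1]:b[3],b[0]:b[2],::-1],None,fx=6,fy=6,interpolation=0) for q in(im['color'],c)]))
h=hsv(T);print(h[247,195:206].tolist());h=hsv(S);print(h[196,312:330:2].tolist())
# dots: side, world estimate
a,b_=at_z(T,(398.71,256),.0955),at_z(T,(410.71,297),.0955);print(a,b_,(a+b_)/2,np.linalg.norm(a-b_),np.degrees(np.arctan2(*(a-b_)[1::-1])))
print(proj(S,a),proj(S,b_))
for d in(100,120): 
    c=S['color'].min(2).astype(int)
print(c[280:292,295:310]);
E
```

```text
[[6, 157, 127], [13, 255, 247], [16, 255, 237], [16, 255, 232], [16, 245, 231], [16, 251, 232], [16, 255, 234], [13, 255, 235], [10, 255, 153], [8, 158, 102], [80, 14, 109]]
[[9, 193, 140], [10, 221, 189], [10, 221, 197], [10, 222, 195], [10, 221, 193], [10, 222, 191], [10, 222, 191], [10, 223, 190], [10, 220, 190]]
[ 0.51157394 -0.25665581  0.0955    ] [ 0.40553319 -0.28864341  0.0955    ] [ 0.45855356 -0.27264961  0.0955    ] 0.11076031064796728 16.78613580354822
[303.73804673 283.88153705] [259.01666453 290.62034366]
[[135 119  95  61  35  31  32  33  42  79 146 201 218 220 219]
 [166 138 123  97  62  36  34  37  46  61 111 184 213 217 218]
 [213 166 143 126  98  58  42  72 122 137 119 153 201 215 217]
 [235 212 176 149 125  89  62 124 211 226 176 135 184 211 219]
 [229 234 214 178 149 119  77 116 206 227 175 115 154 204 218]
 [186 227 231 201 171 144  99  79 123 138 105  79 136 198 217]
 [143 182 214 198 179 167 134  78  53  53  46  62 129 194 214]
 [129 143 174 187 182 177 157  93  42  33  34  52 118 191 212]
 [129 130 154 192 188 179 158  95  44  33  34  48 113 189 211]
 [130 129 141 174 180 174 147  86  42  33  34  48 110 184 207]
 [130 131 138 162 173 170 137  78  40  34  33  47 106 179 201]
 [130 131 137 155 169 160 113  59  37  33  33  46 112 190 208]]
```

View pics/mt.png

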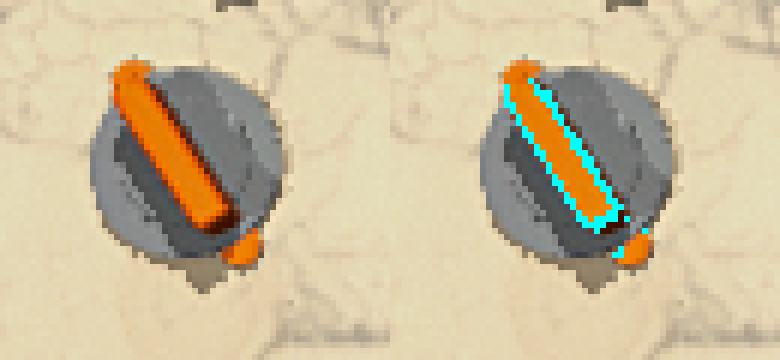

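```bash
sed -i 's/m=((h\[...,0\]<14).*/m=((h[...,0]<19)\&(h[...,1]>140)\&(h[...,2]>50)).astype(np.uint8)/' fit.py
python3 - <<'E'
from fit import *
T=bot.get_image('top');S=bot.get_image('side')
bt=(170,220,235,280);bs=(295,175,350,220)
for ims,bb in(([T],[bt]),([S],[bs]),([T,S],[bt,bs])):
    x,f,n=fitlid(ims,bb,[.535,.275,.6],0); print(x.round(4),np.degrees(x[2]).round(2),f,n,[sil(i,*x,0,b).sum() for i,b in zip(ims,bb)])
s=bot.get_obs();print(R.from_rotvec(s['ee_rot']).as_matrix().round(3),s['joint_pos'])
E
```

```text
[0.5324 0.2801 0.6107] 34.99 7.030600547790527 [np.float32(259.0)] [np.float32(288.35938)]
[0.5321 0.2818 0.7179] 41.14 69.34276580810547 [np.float32(303.00946)] [np.float32(298.23438)]
[0.5324 0.2801 0.6287] 36.02 79.2689437866211 [np.float32(259.0), np.float32(303.00946)] [np.float32(284.98438), np.float32(308.25)]
[[ 0.954  0.299  0.   ]
 [ 0.299 -0.954 -0.   ]
 [ 0.     0.    -1.   ]] [ 1.2380956   0.46858094 -0.04860419  1.53250598  0.02411174  1.14100206
 -0.08232091]
```

```bash
cat >> h.py <<'E'
def plan(pos,yaw_deg):
    s=bot.get_obs();M=R.from_rotvec(s['ee_rot']);p=np.array(s['tool_pos']);a=np.radians(yaw_deg);c,n=np.cos(a),np.sin(a)
    Mt=R.from_matrix(np.array([[c,n,0],[n,-c,0],[0,0,-1]]))
    d=M.inv().apply(np.array(pos)-p)/.5;r=(M.inv()*Mt).as_rotvec()/np.pi
    print('xyz',d.round(4).tolist(),'r',r.round(4).tolist())
def state():
    s=bot.get_obs();M=R.from_rotvec(s['ee_rot']).as_matrix()
    print('t',round(s['time_s'],2),'p',np.round(s['tool_pos'],4).tolist(),'yaw',np.degrees(np.arctan2(M[1,0],M[0,0])).round(2),'zax',M[:,2].round(4).tolist(),'F',np.round(s['force'],1).tolist(),'M',np.round(s['ft_torque'],2).tolist(),'gap',round(s['finger_gap'],3),'q',np.round(s['joint_pos'],2).tolist())
E
python3 - <<'E'
from fit import *
T=bot.get_image('top')
m=np.zeros((480,640),np.uint8);m[222:325,250:335]=(T['color'].max(2)<75)[222:325,250:335]
m=cv2.morphologyEx(m,cv2.MORPH_OPEN,np.ones((5,5)))
c=max(cv2.findContours(m,0,2)[0],key=cv2.contourArea)
q=cv2.boxPoints(cv2.minAreaRect(c));print(q)
w=np.array([at_z(T,p,.016) for p in q]);print(w.round(3),w.mean(0));
for i in range(4):
    e=w[(i+1)%4]-w[i];print(np.linalg.norm(e),np.degrees(np.arctan2(e[1],e[0])))
state();plan([.52,-.2,.42],20)
E
```

```text
[[262.68472 305.4814 ]
 [269.84793 232.05833]
 [321.84085 237.13083]
 [314.67764 310.5539 ]]
[[ 0.374  0.1    0.016]
 [ 0.576  0.087  0.016]
 [ 0.566 -0.057  0.016]
 [ 0.364 -0.042  0.016]] [0.46994885 0.02235289 0.016     ]
0.20279676904086721 -3.6508128502724273
0.14448516235939643 -94.11340230712135
0.20257634092025956 175.77541128329557
0.1424549059589829 85.97274957402948
t 1.65 p [0.202, -0.6441, 0.4048] yaw 17.41 zax [0.0001, -0.0001, -1.0] F [0.1, 0.8, 0.9] M [-0.0, 0.02, -0.02] gap 1.001 q [1.24, 0.47, -0.05, 1.53, 0.02, 1.14, -0.08]
xyz [0.8726, -0.6571, -0.0305] r [0.0, -0.0, -0.0144]
```

Request:
{"op": "carry_out", "data": {"rows": [{"gripper": 1, "x": 0.87, "y": -0.66, "z": -0.03}, {"gripper": 1, "x": 0.87, "y": -0.66, "z": -0.03}, {"gripper": 1, "x": 0.87, "y": -0.66, "z": -0.03}, {"gripper": 1, "x": 0.87, "y": -0.66, "z": -0.03}, {"gripper": 1, "x": 0.87, "y": -0.66, "z": -0.03}, {"gripper": 1, "x": 0.87, "y": -0.66, "z": -0.03}, {"gripper": 1, "x": 0.87, "y": -0.66, "z": -0.03}, {"gripper": 1, "x": 0.87, "y": -0.66, "z": -0.03}, {"gripper": 1, "x": 0.87, "y": -0.66, "z": -0.03}, {"gripper": 1, "x": 0.87, "y": -0.66, "z": -0.03}]}}

```text
invalid input at $.rows[0]: expected keys gripper, x, y, z, rx, ry, rz
```

```bash
python3 -c "
from h import *
state();plan([.532,.280,.3],35)"
```

```text
t 1.65 p [0.202, -0.6441, 0.4048] yaw 17.41 zax [0.0001, -0.0001, -1.0] F [0.1, 0.8, 0.9] M [-0.0, 0.02, -0.02] gap 1.001 q [1.24, 0.47, -0.05, 1.53, 0.02, 1.14, -0.08]
xyz [1.1828, -1.566, 0.2095] r [0.0, -0.0, -0.0977]
```

Request:
{"op": "carry_out", "data": {"rows": [{"gripper": 1, "x": 0.87, "y": -0.66, "z": -0.03, "rx": 0, "ry": 0, "rz": 0}, {"gripper": 1, "x": 0.87, "y": -0.66, "z": -0.03, "rx": 0, "ry": 0, "rz": 0}, {"gripper": 1, "x": 0.87, "y": -0.66, "z": -0.03, "rx": 0, "ry": 0, "rz": 0}, {"gripper": 1, "x": 0.87, "y": -0.66, "z": -0.03, "rx": 0, "ry": 0, "rz": 0}, {"gripper": 1, "x": 0.87, "y": -0.66, "z": -0.03, "rx": 0, "ry": 0, "rz": 0}, {"gripper": 1, "x": 0.87, "y": -0.66, "z": -0.03, "rx": 0, "ry": 0, "rz": 0}, {"gripper": 1, "x": 0.87, "y": -0.66, "z": -0.03, "rx": 0, "ry": 0, "rz": 0}, {"gripper": 1, "x": 0.87, "y": -0.66, "z": -0.03, "rx": 0, "ry": 0, "rz": 0}, {"gripper": 1, "x": 0.87, "y": -0.66, "z": -0.03, "rx": 0, "ry": 0, "rz": 0}, {"gripper": 1, "x": 0.87, "y": -0.66, "z": -0.03, "rx": 0, "ry": 0, "rz": 0}]}}

```text
time_s: 2.65
tool_pos: [0.4923, -0.2349, 0.419]
ee_rot: [3.105, 0.475, 0.001]
force: [1.2, -0.5, 0.8]
finger_gap: 0.997
```

```bash
python3 -c "
from h import *
state();plan([.532,.280,.3],35)"
```

```text
t 2.65 p [0.4923, -0.2349, 0.419] yaw 17.39 zax [0.0008, -0.0007, -1.0] F [1.2, -0.5, 0.8] M [-0.02, -0.02, -0.06] gap 0.997 q [0.6, 0.26, -0.28, 1.81, 0.08, 1.08, -0.98]
xyz [0.3835, -0.9593, 0.2373] r [0.0003, -0.0001, -0.0978]
```

Request:
{"op": "carry_out", "data": {"rows": [{"gripper": 1, "x": 0.38, "y": -0.96, "z": 0.24, "rx": 0, "ry": 0, "rz": -0.098}, {"gripper": 1, "x": 0.38, "y": -0.96, "z": 0.24, "rx": 0, "ry": 0, "rz": -0.098}, {"gripper": 1, "x": 0.38, "y": -0.96, "z": 0.24, "rx": 0, "ry": 0, "rz": -0.098}, {"gripper": 1, "x": 0.38, "y": -0.96, "z": 0.24, "rx": 0, "ry": 0, "rz": -0.098}, {"gripper": 1, "x": 0.38, "y": -0.96, "z": 0.24, "rx": 0, "ry": 0, "rz": -0.098}, {"gripper": 1, "x": 0.38, "y": -0.96, "z": 0.24, "rx": 0, "ry": 0, "rz": -0.098}, {"gripper": 1, "x": 0.38, "y": -0.96, "z": 0.24, "rx": 0, "ry": 0, "rz": -0.098}, {"gripper": 1, "x": 0.38, "y": -0.96, "z": 0.24, "rx": 0, "ry": 0, "rz": -0.098}, {"gripper": 1, "x": 0.38, "y": -0.96, "z": 0.24, "rx": 0, "ry": 0, "rz": -0.098}, {"gripper": 1, "x": 0.38, "y": -0.96, "z": 0.24, "rx": 0, "ry": 0, "rz": -0.098}]}}

```text
time_s: 3.65
tool_pos: [0.5272, 0.2508, 0.305]
ee_rot: [2.996, 0.945, 0.001]
force: [0.9, -0.5, 0.3]
finger_gap: 0.999
```

```bash
python3 -c "
from h import *
state();plan([.532,.280,.26],35)"
```

```text
t 3.65 p [0.5272, 0.2508, 0.305] yaw 35.02 zax [0.0007, -0.0001, -1.0] F [0.9, -0.5, 0.3] M [-0.03, -0.13, 0.01] gap 0.999 q [-0.15, 0.47, -0.48, 1.83, 0.27, 0.9, -1.72]
xyz [0.0413, -0.0424, 0.09] r [0.0002, -0.0001, 0.0001]
```

Request:
{"op": "carry_out", "data": {"rows": [{"gripper": 1, "x": 0.04, "y": -0.042, "z": 0.08, "rx": 0, "ry": 0, "rz": 0}, {"gripper": 1, "x": 0.04, "y": -0.042, "z": 0.08, "rx": 0, "ry": 0, "rz": 0}, {"gripper": 1, "x": 0.04, "y": -0.042, "z": 0.14, "rx": 0, "ry": 0, "rz": 0}, {"gripper": 1, "x": 0.04, "y": -0.042, "z": 0.202, "rx": 0, "ry": 0, "rz": 0}, {"gripper": 1, "x": 0.04, "y": -0.042, "z": 0.202, "rx": 0, "ry": 0, "rz": 0}, {"gripper": 1, "x": 0.04, "y": -0.042, "z": 0.202, "rx": 0, "ry": 0, "rz": 0}]}}

```text
time_s: 4.25
tool_pos: [0.5319, 0.277, 0.205]
ee_rot: [2.996, 0.944, 0.0]
force: [-0.2, 0.0, 0.0]
finger_gap: 1.0
```

```bash
python3 -c "
from fit import *
state();plan([.532,.280,.204],35)
T=bot.get_image('top');S=bot.get_image('side')
save(T,'t1.png',(150,190,290,300),5);save(S,'s1.png',(250,120,400,230),5)"
```

```text
t 4.25 p [0.5319, 0.277, 0.205] yaw 34.98 zax [0.0003, -0.0004, -1.0] F [-0.2, 0.0, 0.0] M [0.02, 0.02, 0.0] gap 1.0 q [-0.24, 0.62, -0.42, 1.86, 0.37, 0.74, -1.83]
xyz [0.0035, -0.0048, 0.0019] r [0.0002, -0.0, -0.0001]
```

View pics/s1.png

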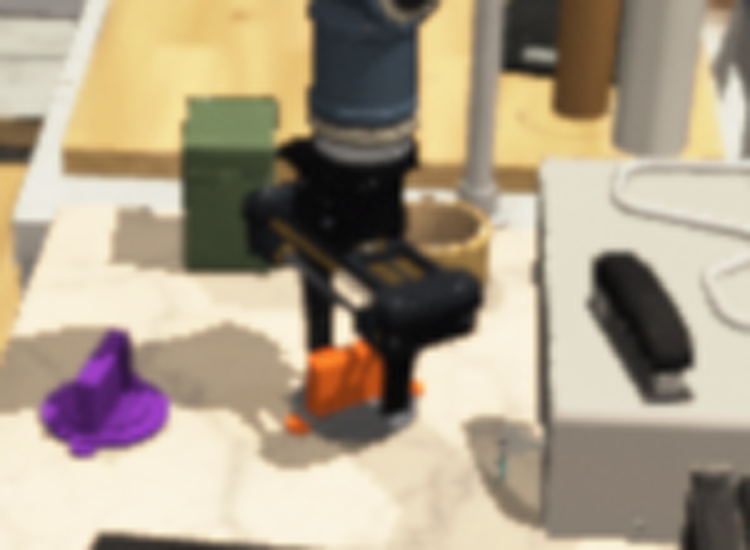

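The fingers straddle the orange bar (crop about (345,380)), with the purple lid and the tin clear. Closing now.

Request:
{"op": "carry_out", "data": {"rows": [{"gripper": 1, "x": 0.0035, "y": -0.005, "z": 0.002, "rx": 0, "ry": 0, "rz": 0}, {"gripper": 0, "x": 0.0035, "y": -0.005, "z": 0.002, "rx": 0, "ry": 0, "rz": 0}, {"gripper": 0, "x": 0.0035, "y": -0.005, "z": 0.002, "rx": 0, "ry": 0, "rz": 0}, {"gripper": 0, "x": 0.0035, "y": -0.005, "z": 0.002, "rx": 0, "ry": 0, "rz": 0}, {"gripper": 0, "x": 0.0035, "y": -0.005, "z": 0.002, "rx": 0, "ry": 0, "rz": 0}, {"gripper": 0, "x": 0.0035, "y": -0.005, "z": 0.002, "rx": 0, "ry": 0, "rz": 0}, {"gripper": 0, "x": 0.0035, "y": -0.005, "z": 0.002, "rx": 0, "ry": 0, "rz": 0}, {"gripper": 0, "x": 0.0035, "y": -0.005, "z": 0.002, "rx": 0, "ry": 0, "rz": 0}]}}

```text
time_s: 5.15
tool_pos: [0.5315, 0.2807, 0.2032]
ee_rot: [2.996, 0.946, -0.0]
force: [0.3, 0.9, 0.1]
finger_gap: 0.445
```

```bash
python3 -c "
from fit import *
state();plan([.532,.24,.42],66)"
```

```text
t 5.15 p [0.5315, 0.2807, 0.2032] yaw 35.04 zax [-0.0, -0.0001, -1.0] F [0.3, 0.9, 0.1] M [-0.03, 0.01, -0.01] gap 0.445 q [-0.24, 0.63, -0.42, 1.86, 0.37, 0.73, -1.83]
xyz [-0.0459, 0.0673, -0.4336] r [0.0, 0.0, -0.172]
```

Request:
{"op": "carry_out", "data": {"rows": [{"gripper": 0, "x": 0, "y": 0, "z": 0, "rx": 0, "ry": 0, "rz": 0}, {"gripper": 0, "x": 0, "y": 0, "z": 0, "rx": 0, "ry": 0, "rz": 0}, {"gripper": 0, "x": 0, "y": 0, "z": 0, "rx": 0, "ry": 0, "rz": 0}, {"gripper": 0, "x": 0, "y": 0, "z": 0, "rx": 0, "ry": 0, "rz": 0}, {"gripper": 0, "x": 0, "y": 0, "z": 0, "rx": 0, "ry": 0, "rz": 0}, {"gripper": 0, "x": 0, "y": 0, "z": 0, "rx": 0, "ry": 0, "rz": 0}]}}

```text
time_s: 5.75
tool_pos: [0.5315, 0.2806, 0.2032]
ee_rot: [2.996, 0.946, -0.0]
force: [0.3, -0.5, -1.4]
finger_gap: 0.207
```

```bash
python3 -c "
from fit import *
state();plan([.532,.24,.36],66)"
```

```text
t 5.75 p [0.5315, 0.2806, 0.2032] yaw 35.04 zax [0.0001, -0.0003, -1.0] F [0.3, -0.5, -1.4] M [-0.15, -0.1, -0.03] gap 0.207 q [-0.24, 0.63, -0.42, 1.86, 0.37, 0.73, -1.83]
xyz [-0.0458, 0.0671, -0.3135] r [0.0001, 0.0001, -0.172]
```

```bash
python3 -c "
from fit import *
plan([.485,-.10,.36],96.8)"
```

```text
xyz [-0.5132, 0.5699, -0.3133] r [0.0001, 0.0001, -0.3431]
```

Request:
{"op": "carry_out", "data": {"rows": [{"gripper": 0, "x": 0, "y": 0, "z": -0.1, "rx": 0, "ry": 0, "rz": 0}, {"gripper": 0, "x": 0, "y": 0, "z": -0.2, "rx": 0, "ry": 0, "rz": 0}, {"gripper": 0, "x": 0, "y": 0, "z": -0.31, "rx": 0, "ry": 0, "rz": 0}, {"gripper": 0, "x": 0, "y": 0, "z": -0.31, "rx": 0, "ry": 0, "rz": 0}]}}

```text
time_s: 6.15
tool_pos: [0.5324, 0.2826, 0.3653]
ee_rot: [-2.993, -0.945, -0.02]
force: [0.6, 0.9, -2.1]
finger_gap: 0.204
```

```bash
python3 -c "
from fit import *
state();plan([.485,-.10,.36],96.8)"
```

```text
t 6.15 p [0.5324, 0.2826, 0.3653] yaw 35.06 zax [0.0111, 0.0068, -0.9999] F [0.6, 0.9, -2.1] M [0.15, -0.1, -0.0] gap 0.204 q [-0.18, 0.43, -0.51, 1.74, 0.25, 1.02, -1.73]
xyz [-0.5173, 0.5718, 0.0043] r [0.0025, -0.0036, -0.343]
```

Request:
{"op": "carry_out", "data": {"rows": [{"gripper": 0, "x": -0.51, "y": 0.57, "z": 0.0, "rx": 0, "ry": 0, "rz": -0.343}, {"gripper": 0, "x": -0.51, "y": 0.57, "z": 0.0, "rx": 0, "ry": 0, "rz": -0.343}, {"gripper": 0, "x": -0.51, "y": 0.57, "z": 0.0, "rx": 0, "ry": 0, "rz": -0.343}, {"gripper": 0, "x": -0.51, "y": 0.57, "z": 0.0, "rx": 0, "ry": 0, "rz": -0.343}, {"gripper": 0, "x": -0.51, "y": 0.57, "z": 0.0, "rx": 0, "ry": 0, "rz": -0.343}, {"gripper": 0, "x": -0.51, "y": 0.57, "z": 0.0, "rx": 0, "ry": 0, "rz": -0.343}, {"gripper": 0, "x": -0.51, "y": 0.57, "z": 0.0, "rx": 0, "ry": 0, "rz": -0.343}, {"gripper": 0, "x": -0.51, "y": 0.57, "z": 0.0, "rx": 0, "ry": 0, "rz": -0.343}, {"gripper": 0, "x": -0.51, "y": 0.57, "z": 0.0, "rx": 0, "ry": 0, "rz": -0.343}, {"gripper": 0, "x": -0.51, "y": 0.57, "z": 0.0, "rx": 0, "ry": 0, "rz": -0.343}]}}

```text
time_s: 7.15
tool_pos: [0.4857, -0.1011, 0.3575]
ee_rot: [-2.092, -2.342, 0.001]
force: [-0.6, 0.9, -1.8]
finger_gap: 0.209
```

```bash
python3 -c "
from fit import *
state();plan([.459,-.273,.34],96.8)
T=bot.get_image('top');S=bot.get_image('side')
save(T,'t2.png',(270,180,450,320),4);save(S,'s2.png',(200,130,400,290),4)"
```

```text
t 7.15 p [0.4857, -0.1011, 0.3575] yaw 96.47 zax [-0.0014, 0.0002, -1.0] F [-0.6, 0.9, -1.8] M [0.01, -0.06, 0.01] gap 0.209 q [0.67, 0.3, -0.65, 1.97, 0.22, 0.94, 0.02]
xyz [-0.3355, -0.0917, 0.0349] r [-0.0004, -0.0001, -0.0018]
```

View pics/s2.png

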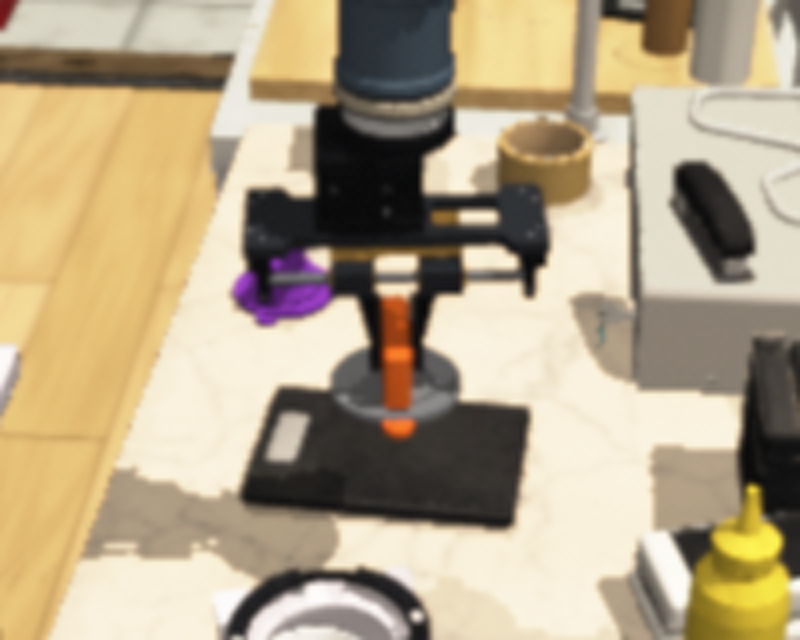

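View pics/t2.png

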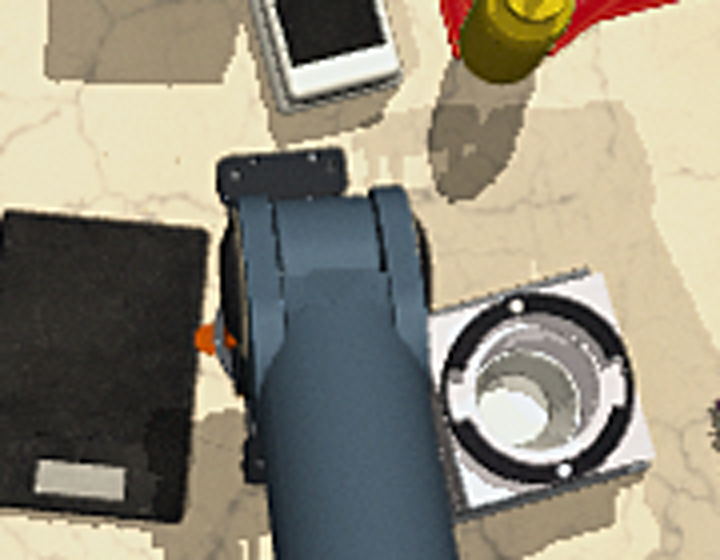

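```bash
python3 - <<'E'
from fit import *
S=bot.get_image('side');s=bot.get_obs();p=s['tool_pos'];M=R.from_rotvec(s['ee_rot']).as_matrix()
im=cv2.resize(S['color'][130:290,200:400,::-1],None,fx=4,fy=4,interpolation=2)
def dr(P,col):
    for q in P:
        w=p+M[:,0]*q[0]-M[:,1]*q[1]+np.array([0,0,q[2]-.2032]); u=(proj(S,w)-[200,130]+.5)*4
        cv2.circle(im,tuple(int(v) for v in u),1,col,-1)
th=np.linspace(0,6.28,90)
dr([(.0445*np.cos(u),.0445*np.sin(u),.008) for u in th],(255,0,0))
dr([(g*(.046+.01*np.cos(u)),.01*np.sin(u),.006) for u in th for g in(1,-1)],(0,255,0))
dr([(a,b,.052) for a in np.linspace(-.038,.038,30) for b in(-.009,.009)],(0,0,0))
dr([(g*.038,b,h) for g in(-1,1) for b in(-.009,.009) for h in np.linspace(.008,.052,15)],(0,0,0))
cv2.imwrite('pics/o2.png',cv2.resize(im[240:480,280:520],None,fx=2.5,fy=2.5))
E
```

```text
(no output)
```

View pics/o2.png

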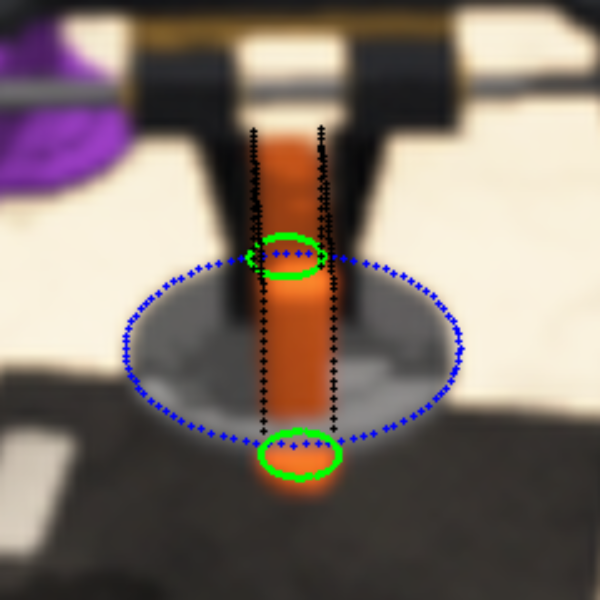

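The lid hangs level and its bar lines up with the tool to within about 2 mm. The overlay ellipse matches the disc. Next I move above the canister.

Request:
{"op": "carry_out", "data": {"rows": [{"gripper": 0, "x": -0.3355, "y": -0.092, "z": 0.035, "rx": 0, "ry": 0, "rz": -0.002}, {"gripper": 0, "x": -0.3355, "y": -0.092, "z": 0.035, "rx": 0, "ry": 0, "rz": -0.002}, {"gripper": 0, "x": -0.3355, "y": -0.092, "z": 0.035, "rx": 0, "ry": 0, "rz": -0.002}, {"gripper": 0, "x": -0.3355, "y": -0.092, "z": 0.035, "rx": 0, "ry": 0, "rz": -0.002}, {"gripper": 0, "x": -0.3355, "y": -0.092, "z": 0.035, "rx": 0, "ry": 0, "rz": -0.002}, {"gripper": 0, "x": -0.3355, "y": -0.092, "z": 0.035, "rx": 0, "ry": 0, "rz": -0.002}]}}

```text
time_s: 7.9
tool_pos: [0.4613, -0.2694, 0.3406]
ee_rot: [-2.076, -2.357, -0.002]
force: [0.5, 1.1, -1.5]
finger_gap: 0.201
```

```bash
cat > ov.py <<'E'
from fit import *
def ov(name,box=(220,220,370,340),k=5,zoff=.2032,cam='side'):
    S=bot.get_image(cam);s=bot.get_obs();p=s['tool_pos'];M=R.from_rotvec(s['ee_rot']).as_matrix()
    im=cv2.resize(S['color'][box[1]:box[3],box[0]:box[2],::-1],None,fx=k,fy=k,interpolation=2);raw=im.copy()
    C=np.array([.4586,-.2726,.006]);a=np.radians(16.8)
    def pt(w,col):
        u=(proj(S,w)-[box[0],box[1]]+.5)*k; cv2.circle(im,tuple(int(v) for v in u),1,col,-1)
    th=np.linspace(0,6.28,90)
    L=lambda q:p+M[:,0]*q[0]-M[:,1]*q[1]+np.array([0,0,q[2]-zoff])
    for u in th: pt(L((.0445*np.cos(u),.0445*np.sin(u),.008)),(255,0,0))
    for g in(1,-1):
        for u in th: pt(L((g*(.046+.01*np.cos(u)),.01*np.sin(u),.006)),(0,255,0))
    for r in(.049,.0625):
        for u in th: pt(C+[r*np.cos(u),r*np.sin(u),.0895],(0,0,255))
    for d in(0,180):
        for e in(62,98):
            for r in np.linspace(.049,.0625,6): pt(C+[r*np.cos(a+np.radians(e+d)),r*np.sin(a+np.radians(e+d)),.0895],(255,0,255))
    cv2.imwrite('pics/'+name,im); cv2.imwrite('pics/raw_'+name,raw)
E
python3 -c "
from ov import *
state();plan([.459,-.273,.293],96.8);ov('o3.png')"
```

```text
t 7.9 p [0.4613, -0.2694, 0.3406] yaw 97.26 zax [0.0003, 0.0013, -1.0] F [0.5, 1.1, -1.5] M [0.0, -0.1, 0.01] gap 0.201 q [0.91, 0.37, -0.57, 1.91, 0.24, 0.93, 0.35]
xyz [-0.0067, -0.0055, 0.0952] r [0.0001, -0.0004, 0.0026]
```

View pics/o3.png

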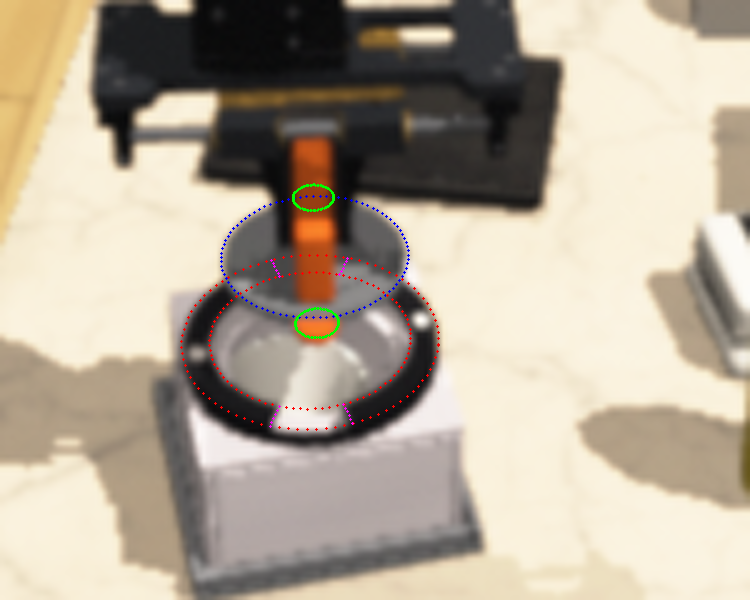

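Request:
{"op": "carry_out", "data": {"rows": [{"gripper": 0, "x": -0.0067, "y": -0.0055, "z": 0.03, "rx": 0, "ry": 0, "rz": 0.0026}, {"gripper": 0, "x": -0.0067, "y": -0.0055, "z": 0.074, "rx": 0, "ry": 0, "rz": 0.0026}, {"gripper": 0, "x": -0.0067, "y": -0.0055, "z": 0.074, "rx": 0, "ry": 0, "rz": 0.0026}, {"gripper": 0, "x": -0.0067, "y": -0.0055, "z": 0.074, "rx": 0, "ry": 0, "rz": 0.0026}]}}

```text
time_s: 8.35
tool_pos: [0.459, -0.2729, 0.3042]
ee_rot: [-2.084, -2.35, -0.001]
force: [-0.1, -0.1, -1.7]
finger_gap: 0.2
```

```bash
python3 -c "
from ov import *
state();plan([.459,-.273,.286],96.8);ov('o4.png')"
```

```text
t 8.35 p [0.459, -0.2729, 0.3042] yaw 96.87 zax [0.0002, 0.0007, -1.0] F [-0.1, -0.1, -1.7] M [-0.01, -0.09, 0.04] gap 0.2 q [0.89, 0.41, -0.55, 1.95, 0.28, 0.86, 0.32]
xyz [-0.0002, 0.0, 0.0363] r [0.0001, -0.0002, 0.0004]
```

View pics/o4.png

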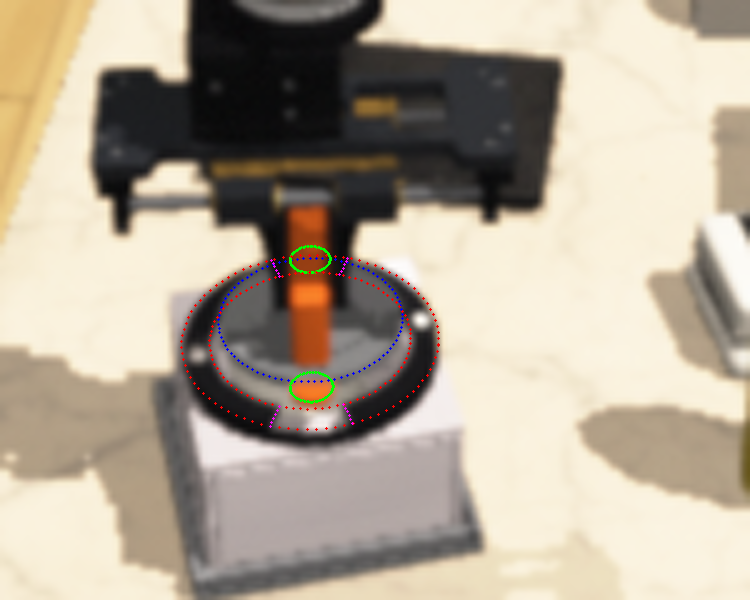

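The ears line up with the gaps, so I lower the lid gently.

Request:
{"op": "carry_out", "data": {"rows": [{"gripper": 0, "x": 0, "y": 0, "z": 0.01, "rx": 0, "ry": 0, "rz": 0}, {"gripper": 0, "x": 0, "y": 0, "z": 0.018, "rx": 0, "ry": 0, "rz": 0}, {"gripper": 0, "x": 0, "y": 0, "z": 0.026, "rx": 0, "ry": 0, "rz": 0}, {"gripper": 0, "x": 0, "y": 0, "z": 0.032, "rx": 0, "ry": 0, "rz": 0}, {"gripper": 0, "x": 0, "y": 0, "z": 0.035, "rx": 0, "ry": 0, "rz": 0}, {"gripper": 0, "x": 0, "y": 0, "z": 0.037, "rx": 0, "ry": 0, "rz": 0}]}}

```text
time_s: 9.0
tool_pos: [0.4581, -0.2748, 0.2852]
ee_rot: [-2.088, -2.347, 0.0]
force: [-2.5, 1.1, 6.3]
finger_gap: 0.205
```

```bash
python3 -c "
from ov import *
state();ov('o5.png')"
```

```text
t 9.0 p [0.4581, -0.2748, 0.2852] yaw 96.67 zax [-0.0003, 0.0002, -1.0] F [-2.5, 1.1, 6.3] M [0.22, 0.5, -0.05] gap 0.205 q [0.89, 0.44, -0.54, 1.96, 0.3, 0.82, 0.3]
```

View pics/raw_o5.png

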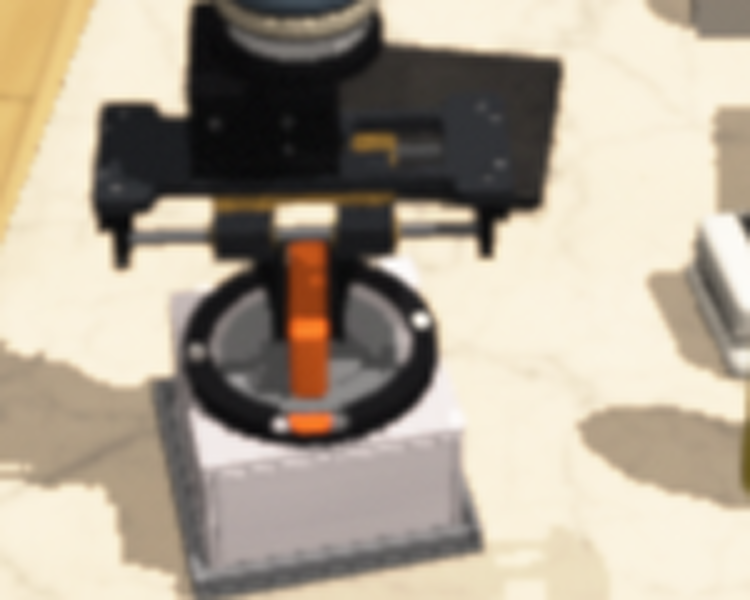

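The ear sits in the near gap at crop (312,424), with 6 N of contact at exactly the seat height. Now I turn clockwise.

Request:
{"op": "carry_out", "data": {"rows": [{"gripper": 0, "x": 0, "y": 0, "z": -0.001, "rx": 0, "ry": 0, "rz": 0.03}, {"gripper": 0, "x": 0, "y": 0, "z": -0.001, "rx": 0, "ry": 0, "rz": 0.07}, {"gripper": 0, "x": 0, "y": 0, "z": -0.001, "rx": 0, "ry": 0, "rz": 0.11}, {"gripper": 0, "x": 0, "y": 0, "z": -0.001, "rx": 0, "ry": 0, "rz": 0.15}, {"gripper": 0, "x": 0, "y": 0, "z": -0.001, "rx": 0, "ry": 0, "rz": 0.19}, {"gripper": 0, "x": 0, "y": 0, "z": -0.001, "rx": 0, "ry": 0, "rz": 0.23}, {"gripper": 0, "x": 0, "y": 0, "z": -0.001, "rx": 0, "ry": 0, "rz": 0.26}, {"gripper": 0, "x": 0, "y": 0, "z": -0.001, "rx": 0, "ry": 0, "rz": 0.29}, {"gripper": 0, "x": 0, "y": 0, "z": -0.001, "rx": 0, "ry": 0, "rz": 0.31}, {"gripper": 0, "x": 0, "y": 0, "z": -0.001, "rx": 0, "ry": 0, "rz": 0.32}]}}

```text
time_s: 10.05
tool_pos: [0.4583, -0.2746, 0.2859]
ee_rot: [2.961, 1.049, 0.0]
force: [-0.2, -0.4, -1.7]
finger_gap: 0.202
```

```bash
python3 -c "
from ov import *
state();plan([.4585,-.2735,.2852],20)
ov('o6.png')"
```

```text
t 10.05 p [0.4583, -0.2746, 0.2859] yaw 39.01 zax [0.0003, -0.0003, -1.0] F [-0.2, -0.4, -1.7] M [-0.05, -0.04, -0.06] gap 0.202 q [0.7, 0.4, -0.3, 1.97, 0.16, 0.79, -0.58]
xyz [0.0018, -0.0015, 0.0014] r [0.0001, -0.0, 0.1056]
```

View pics/raw_o6.png

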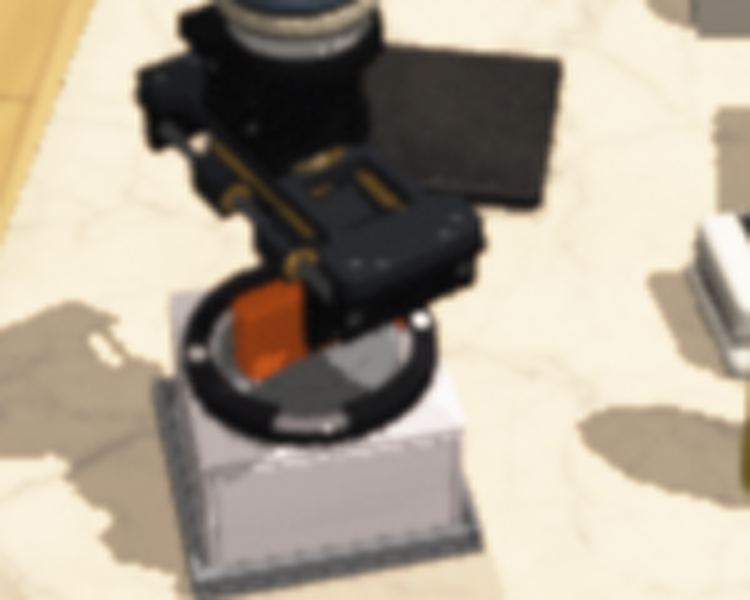

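Request:
{"op": "carry_out", "data": {"rows": [{"gripper": 0, "x": 0, "y": 0, "z": 0, "rx": 0, "ry": 0, "rz": 0.02}, {"gripper": 0, "x": 0, "y": 0, "z": 0, "rx": 0, "ry": 0, "rz": 0.04}, {"gripper": 0, "x": 0, "y": 0, "z": 0, "rx": 0, "ry": 0, "rz": 0.055}, {"gripper": 0, "x": 0, "y": 0, "z": 0, "rx": 0, "ry": 0, "rz": 0.07}, {"gripper": 0, "x": 0, "y": 0, "z": 0, "rx": 0, "ry": 0, "rz": 0.08}]}}

```text
time_s: 10.6
tool_pos: [0.459, -0.276, 0.2866]
ee_rot: [3.065, 0.671, 0.005]
force: [1.9, -4.1, -1.2]
finger_gap: 0.205
```

```bash
python3 -c "
from ov import *
state()"
```

```text
t 10.6 p [0.459, -0.276, 0.2866] yaw 24.69 zax [0.0038, -0.0036, -1.0] F [1.9, -4.1, -1.2] M [-1.09, -0.56, 0.39] gap 0.205 q [0.66, 0.39, -0.24, 1.97, 0.13, 0.78, -0.8]
```

Request:
{"op": "carry_out", "data": {"rows": [{"gripper": 0, "x": 0, "y": 0, "z": 0, "rx": 0, "ry": 0, "rz": 0.01}, {"gripper": 0, "x": 0, "y": 0, "z": 0, "rx": 0, "ry": 0, "rz": 0.02}, {"gripper": 0, "x": 0, "y": 0, "z": 0, "rx": 0, "ry": 0, "rz": 0.03}, {"gripper": 0, "x": 0, "y": 0, "z": 0, "rx": 0, "ry": 0, "rz": 0.03}]}}

```text
time_s: 11.0
tool_pos: [0.4582, -0.274, 0.2857]
ee_rot: [-3.096, -0.524, 0.0]
force: [1.9, -0.3, -0.5]
finger_gap: 0.204
```

```bash
python3 -c "
from ov import *
state()
ov('o7.png')"
```

```text
t 11.0 p [0.4582, -0.274, 0.2857] yaw 19.2 zax [-0.0004, 0.0015, -1.0] F [1.9, -0.3, -0.5] M [-0.07, -0.48, -0.11] gap 0.204 q [0.64, 0.39, -0.22, 1.98, 0.12, 0.79, -0.89]
```

View pics/raw_o7.png

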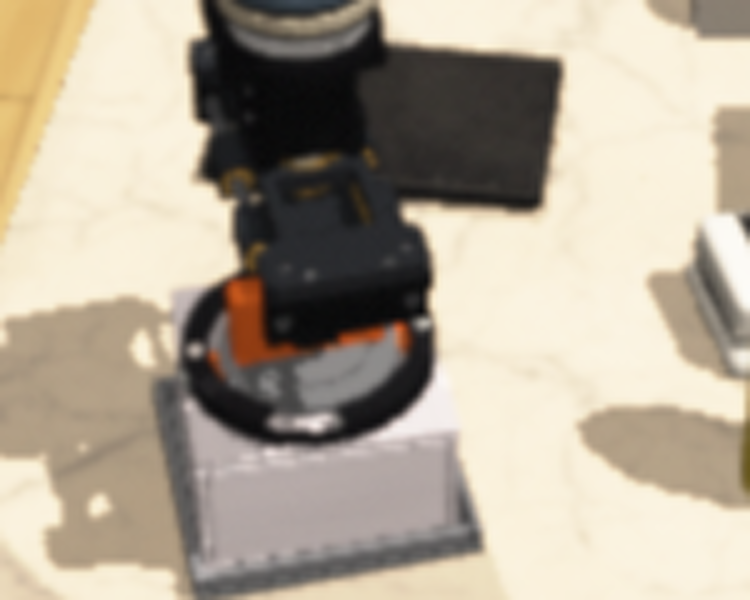

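Request:
{"op": "carry_out", "data": {"rows": [{"gripper": 0, "x": 0, "y": 0, "z": 0, "rx": 0, "ry": 0, "rz": 0.01}, {"gripper": 0, "x": 0, "y": 0, "z": 0, "rx": 0, "ry": 0, "rz": 0.02}, {"gripper": 0, "x": 0, "y": 0, "z": 0, "rx": 0, "ry": 0, "rz": 0.03}, {"gripper": 0, "x": 0, "y": 0, "z": 0, "rx": 0, "ry": 0, "rz": 0.03}]}}

```text
time_s: 11.45
tool_pos: [0.4583, -0.2737, 0.2855]
ee_rot: [-3.117, -0.38, 0.001]
force: [1.9, 3.0, -0.6]
finger_gap: 0.203
```

```bash
python3 -c "
from ov import *
state()
T=bot.get_image('top');print(dots(T,(375,245,435,305)));save(T,'t8.png',(360,230,450,320),6)
S=bot.get_image('side');save(S,'s8.png',(240,260,330,350),6)"
```

```text
t 11.45 p [0.4583, -0.2737, 0.2855] yaw 13.92 zax [-0.0009, 0.0014, -1.0] F [1.9, 3.0, -0.6] M [0.73, -0.54, 0.23] gap 0.203 q [0.62, 0.39, -0.2, 1.98, 0.11, 0.78, -0.97]
[([432.13, 245.93], 15), ([408.42, 252.25], 12), ([399.12, 256.12], 8)]
```

View pics/s8.png

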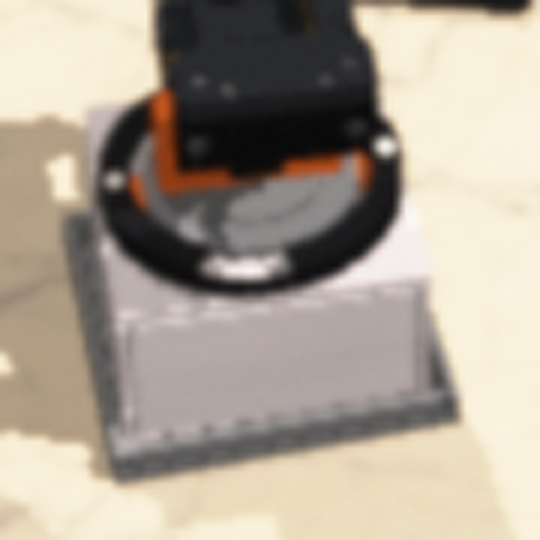

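View pics/t8.png

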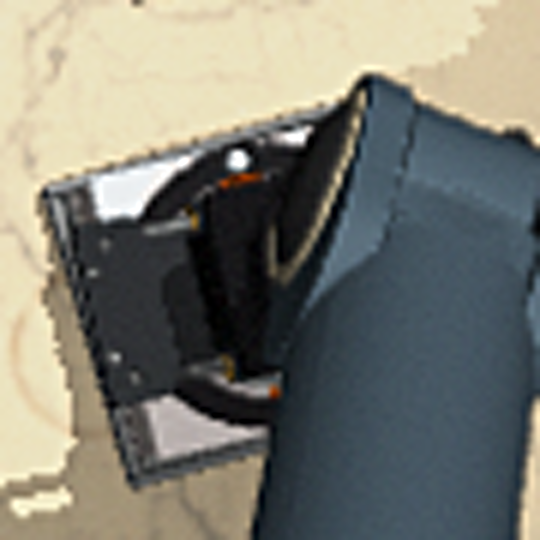

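```bash
python3 -c "
from ov import *
S=bot.get_image('side')
def cen(x,y,r=4):
    c=S['color'].min(2).astype(float)[y-r:y+r+1,x-r:x+r+1];w=np.clip(c-110,0,None);w[np.hypot(*np.mgrid[-r:r+1,-r:r+1])>3]=0
    g=np.mgrid[y-r:y+r+1,x-r:x+r+1];return [(w*g[1]).sum()/w.sum(),(w*g[0]).sum()/w.sum()]
a,b=cen(304,284),cen(259,290);print(a,b)
a=at_z(S,a,.0955);b=at_z(S,b,.0955);print(a,b,(a+b)/2,np.linalg.norm(a-b),np.degrees(np.arctan2(*(a-b)[1::-1])))
a,b=at_z(S,(303.8,283.5),.0955),at_z(S,(258.9,290.2),.0955);print(np.degrees(np.arctan2(*(a-b)[1::-1])))"
```

```text
[np.float64(304.5478589420655), np.float64(283.76826196473553)] [np.float64(258.53508771929825), np.float64(289.5175438596491)]
[ 0.51353595 -0.25609664  0.0955    ] [ 0.40378899 -0.28485716  0.0955    ] [ 0.45866247 -0.2704769   0.0955    ] 0.11345290224414978 14.684827538668705
16.68100974358873
```

Request:
{"op": "carry_out", "data": {"rows": [{"gripper": 0, "x": 0, "y": 0, "z": 0, "rx": 0, "ry": 0, "rz": 0.01}, {"gripper": 0, "x": 0, "y": 0, "z": 0, "rx": 0, "ry": 0, "rz": 0.02}, {"gripper": 0, "x": 0, "y": 0, "z": 0, "rx": 0, "ry": 0, "rz": 0.02}]}}

```text
time_s: 11.9
tool_pos: [0.4581, -0.2739, 0.2856]
ee_rot: [-3.128, -0.283, 0.002]
force: [1.7, 5.2, -0.4]
finger_gap: 0.21
```

```bash
python3 -c "
from ov import *
state()"
```

```text
t 11.9 p [0.4581, -0.2739, 0.2856] yaw 10.34 zax [-0.0014, 0.0007, -1.0] F [1.7, 5.2, -0.4] M [1.21, -0.26, 0.86] gap 0.21 q [0.61, 0.39, -0.19, 1.98, 0.1, 0.78, -1.02]
```

The torque climbed from 0.23 to 0.86 Nm, so the lid is at the end stop and past the click. I back off the twist and lift slowly.

Request:
{"op": "carry_out", "data": {"rows": [{"gripper": 0, "x": 0, "y": 0, "z": 0, "rx": 0, "ry": 0, "rz": -0.02}, {"gripper": 0, "x": 0, "y": 0, "z": 0, "rx": 0, "ry": 0, "rz": -0.02}, {"gripper": 0, "x": 0, "y": 0, "z": -0.006, "rx": 0, "ry": 0, "rz": -0.02}, {"gripper": 0, "x": 0, "y": 0, "z": -0.012, "rx": 0, "ry": 0, "rz": -0.02}, {"gripper": 0, "x": 0, "y": 0, "z": -0.018, "rx": 0, "ry": 0, "rz": -0.02}, {"gripper": 0, "x": 0, "y": 0, "z": -0.024, "rx": 0, "ry": 0, "rz": -0.02}, {"gripper": 0, "x": 0, "y": 0, "z": -0.03, "rx": 0, "ry": 0, "rz": -0.02}]}}

```text
time_s: 12.6
tool_pos: [0.4578, -0.2751, 0.3009]
ee_rot: [3.119, 0.378, -0.001]
force: [0.2, 0.3, -7.0]
finger_gap: 0.206
```

```bash
python3 -c "
from ov import *
state();ov('o9.png')"
```

```text
t 12.6 p [0.4578, -0.2751, 0.3009] yaw 13.82 zax [-0.0007, -0.0003, -1.0] F [0.2, 0.3, -7.0] M [0.08, -0.2, 0.06] gap 0.206 q [0.62, 0.37, -0.2, 1.96, 0.1, 0.82, -0.96]
```

View pics/raw_o9.png

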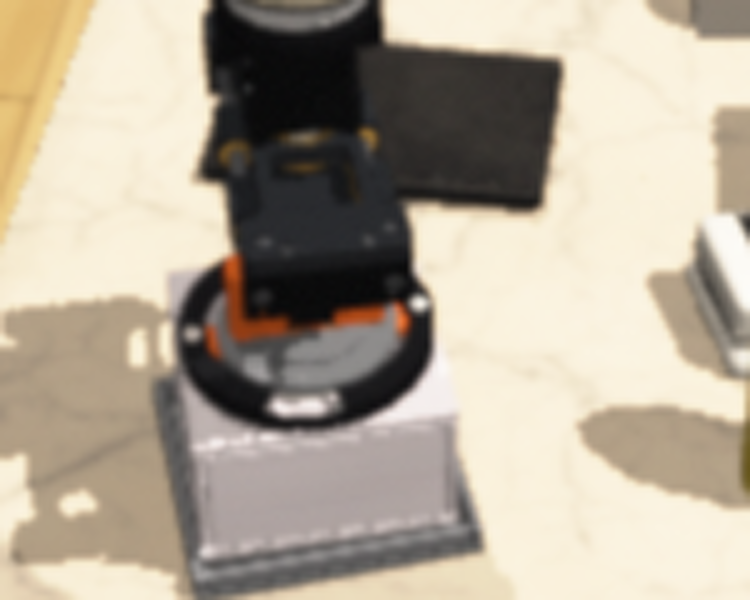

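Request:
{"op": "carry_out", "data": {"rows": [{"gripper": 0, "x": 0, "y": 0, "z": -0.03, "rx": 0, "ry": 0, "rz": 0}, {"gripper": 0, "x": 0, "y": 0, "z": -0.06, "rx": 0, "ry": 0, "rz": 0}, {"gripper": 0, "x": 0, "y": 0, "z": -0.09, "rx": 0, "ry": 0, "rz": 0}, {"gripper": 0, "x": 0, "y": 0, "z": -0.1, "rx": 0, "ry": 0, "rz": 0}, {"gripper": 0, "x": 0, "y": 0, "z": -0.1, "rx": 0, "ry": 0, "rz": 0}]}}

```text
time_s: 13.15
tool_pos: [0.4581, -0.2749, 0.3514]
ee_rot: [3.118, 0.379, 0.001]
force: [-0.4, -0.8, -6.7]
finger_gap: 0.207
```

```bash
python3 -c "
from ov import *
state();plan([.47,.022,.35],-4)"
```

```text
t 13.15 p [0.4581, -0.2749, 0.3514] yaw 13.85 zax [0.001, -0.0011, -1.0] F [-0.4, -0.8, -6.7] M [0.0, -0.02, 0.08] gap 0.207 q [0.63, 0.31, -0.21, 1.92, 0.08, 0.92, -0.94]
xyz [0.1653, -0.5709, 0.0021] r [0.0004, -0.0003, 0.0992]
```

Request:
{"op": "carry_out", "data": {"rows": [{"gripper": 0, "x": 0.008, "y": -0.03, "z": 0, "rx": 0, "ry": 0, "rz": 0.005}, {"gripper": 0, "x": 0.025, "y": -0.09, "z": 0, "rx": 0, "ry": 0, "rz": 0.015}, {"gripper": 0, "x": 0.045, "y": -0.16, "z": 0, "rx": 0, "ry": 0, "rz": 0.03}, {"gripper": 0, "x": 0.068, "y": -0.24, "z": 0, "rx": 0, "ry": 0, "rz": 0.045}, {"gripper": 0, "x": 0.091, "y": -0.32, "z": 0, "rx": 0, "ry": 0, "rz": 0.06}, {"gripper": 0, "x": 0.114, "y": -0.4, "z": 0, "rx": 0, "ry": 0, "rz": 0.075}, {"gripper": 0, "x": 0.137, "y": -0.48, "z": 0, "rx": 0, "ry": 0, "rz": 0.088}, {"gripper": 0, "x": 0.154, "y": -0.535, "z": 0, "rx": 0, "ry": 0, "rz": 0.095}, {"gripper": 0, "x": 0.165, "y": -0.571, "z": 0, "rx": 0, "ry": 0, "rz": 0.099}, {"gripper": 0, "x": 0.165, "y": -0.571, "z": 0, "rx": 0, "ry": 0, "rz": 0.099}]}}

```text
time_s: 14.15
tool_pos: [0.4694, 0.0256, 0.3501]
ee_rot: [-3.138, 0.099, 0.002]
force: [0.2, 0.8, -6.1]
finger_gap: 0.203
```

Request:
{"op": "carry_out", "data": {"rows": [{"gripper": 0, "x": 0, "y": 0, "z": 0.0, "rx": 0, "ry": 0, "rz": 0}, {"gripper": 0, "x": 0, "y": 0, "z": 0.0, "rx": 0, "ry": 0, "rz": 0}]}}

```text
time_s: 14.35
tool_pos: [0.4695, 0.021, 0.3502]
ee_rot: [3.139, -0.111, -0.002]
force: [0.1, -0.2, -5.2]
finger_gap: 0.205
```

```bash
python3 -c "
from ov import *
state();plan([.47,.022,.31],-4)
T=bot.get_image('top');S=bot.get_image('side')
save(T,'t10.png',(230,200,370,340),5);save(S,'s10.png',(220,160,370,280),5)"
```

```text
t 14.35 p [0.4695, 0.021, 0.3502] yaw -4.04 zax [-0.0014, -0.0009, -1.0] F [0.1, -0.2, -5.2] M [0.1, 0.05, -0.03] gap 0.205 q [0.16, 0.22, -0.34, 2.05, 0.09, 0.89, -1.87]
xyz [0.0009, -0.0021, 0.0804] r [0.0003, 0.0004, -0.0002]
```

View pics/s10.png

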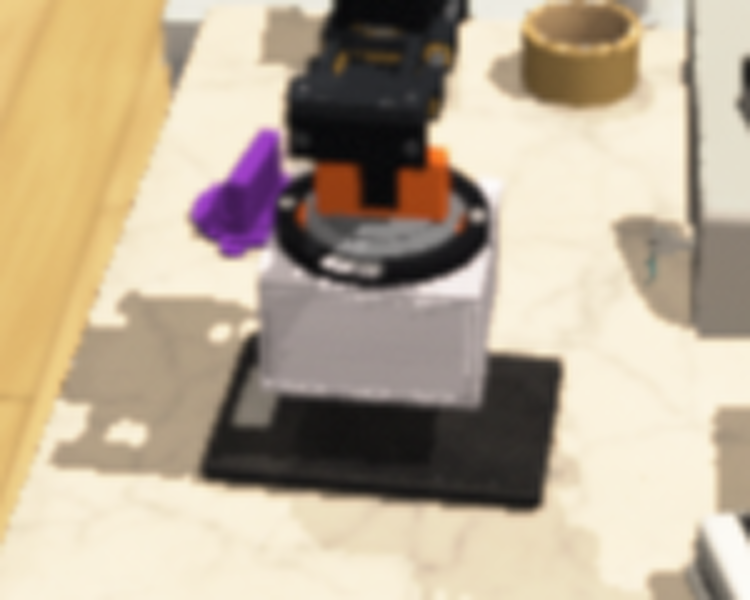

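View pics/t10.png

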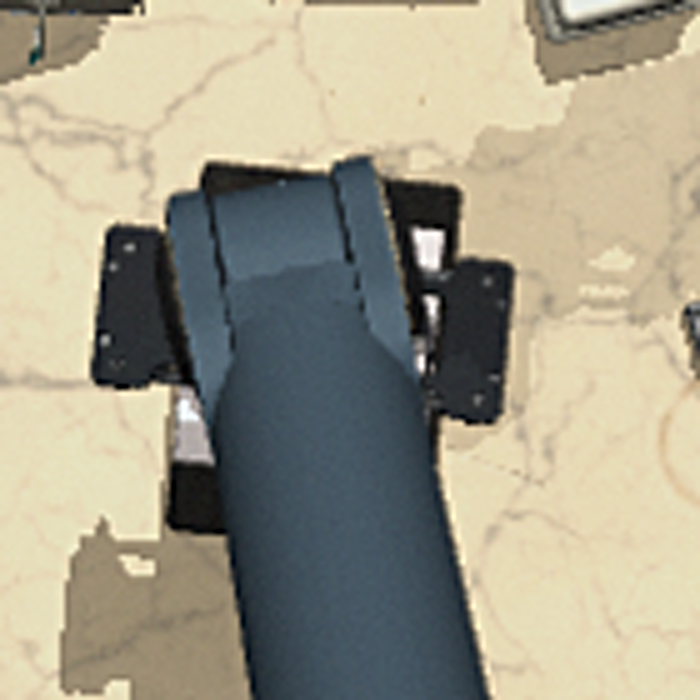

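```bash
python3 -c "
from ov import *
S=bot.get_image('side')
for z in (.155,.16):
  a,b=at_z(S,(277.4,200.6),z),at_z(S,(315.6,203),z);print((a+b)/2,np.linalg.norm(a-b),np.degrees(np.arctan2(*(b-a)[1::-1])))
T=bot.get_image('top')
for i,im in((0,S),(1,T)): print([ (q['conf'],at_z(im,q['centre'],.016)) for q in bot.pinpoint(im,'scale_top')[:1]])"
```

```text
[0.46958042 0.02628899 0.155     ] 0.11079832186109846 -1.9700549077039309
[0.47028701 0.01834723 0.16      ] 0.1100325425756518 -1.9700549077038876
[(0.8, array([0.46987693, 0.01980554, 0.016     ]))]
[]
```

The canister hangs upright over the scale, and its centre matches the scale's centre to within a few mm. Lowering now.

Request:
{"op": "carry_out", "data": {"rows": [{"gripper": 0, "x": 0.001, "y": -0.001, "z": 0.03, "rx": 0, "ry": 0, "rz": 0}, {"gripper": 0, "x": 0.001, "y": -0.001, "z": 0.06, "rx": 0, "ry": 0, "rz": 0}, {"gripper": 0, "x": 0.001, "y": -0.001, "z": 0.085, "rx": 0, "ry": 0, "rz": 0}, {"gripper": 0, "x": 0.001, "y": -0.001, "z": 0.095, "rx": 0, "ry": 0, "rz": 0}, {"gripper": 0, "x": 0.001, "y": -0.001, "z": 0.1, "rx": 0, "ry": 0, "rz": 0}, {"gripper": 0, "x": 0.001, "y": -0.001, "z": 0.104, "rx": 0, "ry": 0, "rz": 0}, {"gripper": 0, "x": 0.001, "y": -0.001, "z": 0.108, "rx": 0, "ry": 0, "rz": 0}, {"gripper": 0, "x": 0.001, "y": -0.001, "z": 0.108, "rx": 0, "ry": 0, "rz": 0}]}}

```text
time_s: 15.45
tool_pos: [0.4709, 0.0228, 0.2974]
ee_rot: [-3.14, 0.108, -0.003]
force: [-0.0, -0.1, -4.2]
finger_gap: 0.205
```

```bash
python3 -c "
from ov import *
state()
S=bot.get_image('side')
save(S,'s11.png',(220,160,370,280),5)"
```

```text
t 15.45 p [0.4709, 0.0228, 0.2974] yaw -3.94 zax [0.0021, 0.0, -1.0] F [-0.0, -0.1, -4.2] M [-0.04, -0.15, 0.04] gap 0.205 q [0.14, 0.3, -0.32, 2.1, 0.14, 0.76, -1.91]
```

View pics/s11.png

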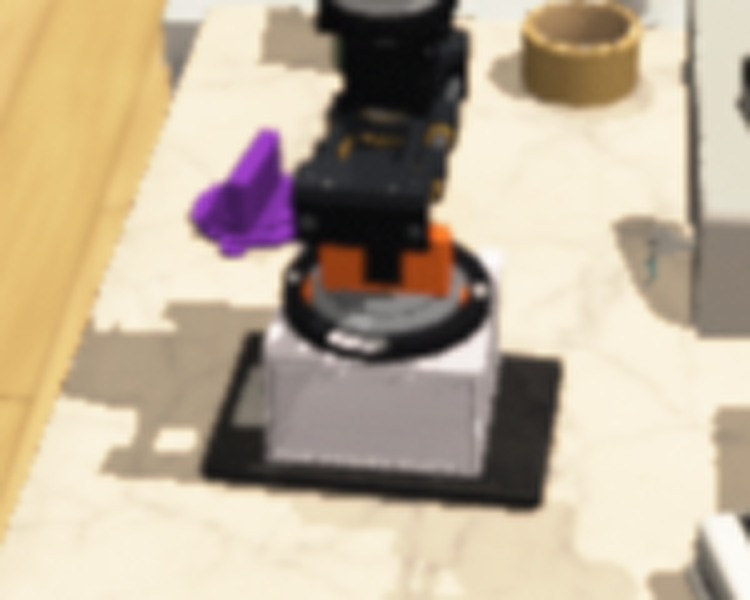

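Request:
{"op": "carry_out", "data": {"rows": [{"gripper": 0, "x": 0, "y": 0, "z": 0.002, "rx": 0, "ry": 0, "rz": 0}, {"gripper": 0, "x": 0, "y": 0, "z": 0.0035, "rx": 0, "ry": 0, "rz": 0}, {"gripper": 0, "x": 0, "y": 0, "z": 0.0035, "rx": 0, "ry": 0, "rz": 0}]}}

```text
time_s: 15.8
tool_pos: [0.4708, 0.0227, 0.2957]
ee_rot: [-3.14, 0.108, -0.003]
force: [1.5, -0.1, 1.5]
finger_gap: 0.206
```

```bash
python3 -c "
from ov import *
state()"
```

```text
t 15.8 p [0.4708, 0.0227, 0.2957] yaw -3.94 zax [0.0021, 0.0, -1.0] F [1.5, -0.1, 1.5] M [-0.08, -0.14, -0.03] gap 0.206 q [0.14, 0.3, -0.32, 2.1, 0.14, 0.76, -1.91]
```

The canister's weight is now on the scale, at exactly the expected height. I open the gripper and retreat upwards.

Request:
{"op": "carry_out", "data": {"rows": [{"gripper": 1, "x": 0, "y": 0, "z": 0, "rx": 0, "ry": 0, "rz": 0}, {"gripper": 1, "x": 0, "y": 0, "z": 0, "rx": 0, "ry": 0, "rz": 0}, {"gripper": 1, "x": 0, "y": 0, "z": 0, "rx": 0, "ry": 0, "rz": 0}, {"gripper": 1, "x": 0, "y": 0, "z": 0, "rx": 0, "ry": 0, "rz": 0}, {"gripper": 1, "x": 0, "y": 0, "z": 0, "rx": 0, "ry": 0, "rz": 0}, {"gripper": 1, "x": 0, "y": 0, "z": 0, "rx": 0, "ry": 0, "rz": 0}, {"gripper": 1, "x": 0, "y": 0, "z": -0.02, "rx": 0, "ry": 0, "rz": 0}, {"gripper": 1, "x": 0, "y": 0, "z": -0.06, "rx": 0, "ry": 0, "rz": 0}, {"gripper": 1, "x": 0, "y": 0, "z": -0.12, "rx": 0, "ry": 0, "rz": 0}, {"gripper": 1, "x": 0, "y": 0, "z": -0.2, "rx": 0, "ry": 0, "rz": 0}]}}

```text
time_s: 16.8
tool_pos: [0.4697, 0.0226, 0.3956]
ee_rot: [3.14, -0.108, -0.005]
force: [0.4, -0.0, -0.5]
finger_gap: 0.976
```

```bash
python3 -c "
from ov import *
state();plan([.45,-.28,.42],20)"
```

```text
t 16.8 p [0.4697, 0.0226, 0.3956] yaw -3.93 zax [-0.003, -0.0, -1.0] F [0.4, -0.0, -0.5] M [-0.03, -0.02, 0.03] gap 0.976 q [0.17, 0.16, -0.34, 2.0, 0.07, 0.99, -1.84]
xyz [0.002, 0.6065, -0.0487] r [-0.0001, 0.0009, -0.1329]
```

Next I move the arm aside to look.

Request:
{"op": "carry_out", "data": {"rows": [{"gripper": 1, "x": 0, "y": 0, "z": -0.05, "rx": 0, "ry": 0, "rz": 0}, {"gripper": 1, "x": 0, "y": 0.6, "z": -0.05, "rx": 0, "ry": 0, "rz": -0.13}, {"gripper": 1, "x": 0, "y": 0.6, "z": -0.05, "rx": 0, "ry": 0, "rz": -0.13}, {"gripper": 1, "x": 0, "y": 0.6, "z": -0.05, "rx": 0, "ry": 0, "rz": -0.13}, {"gripper": 1, "x": 0, "y": 0.6, "z": -0.05, "rx": 0, "ry": 0, "rz": -0.13}, {"gripper": 1, "x": 0, "y": 0.6, "z": -0.05, "rx": 0, "ry": 0, "rz": -0.13}, {"gripper": 1, "x": 0, "y": 0.6, "z": -0.05, "rx": 0, "ry": 0, "rz": -0.13}, {"gripper": 1, "x": 0, "y": 0.6, "z": -0.05, "rx": 0, "ry": 0, "rz": -0.13}, {"gripper": 1, "x": 0, "y": 0.6, "z": -0.05, "rx": 0, "ry": 0, "rz": -0.13}, {"gripper": 1, "x": 0, "y": 0.6, "z": -0.05, "rx": 0, "ry": 0, "rz": -0.13}]}}

```text
time_s: 17.8
tool_pos: [0.4496, -0.2764, 0.4204]
ee_rot: [-3.096, -0.53, -0.001]
force: [0.4, -0.0, 0.2]
finger_gap: 1.0
```

```bash
python3 -c "
from ov import *
state()
T=bot.get_image('top');S=bot.get_image('side')
save(T,'t12.png');save(T,'t12c.png',(240,210,340,330),5);save(S,'s12.png')
print(dots(T,(260,240,325,310)))"
```

```text
t 17.8 p [0.4496, -0.2764, 0.4204] yaw 19.43 zax [0.0005, 0.0006, -1.0] F [0.4, -0.0, 0.2] M [0.07, 0.01, -0.03] gap 1.0 q [0.6, 0.22, -0.15, 1.86, 0.04, 1.07, -0.8]
[([292.88, 247.12], 8), ([289.29, 290.0], 7)]
```

View pics/t12c.png

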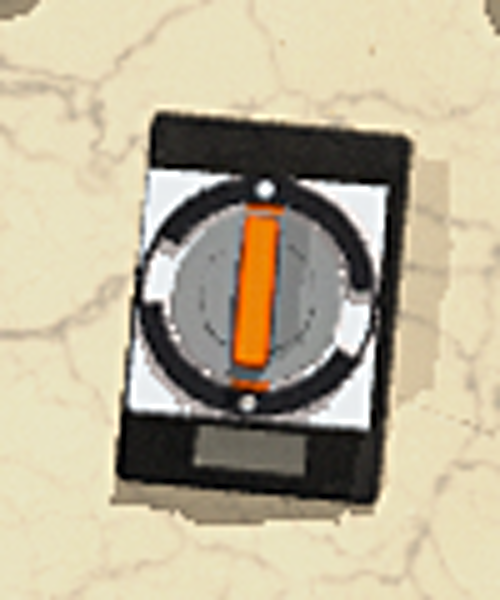

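View pics/s12.png

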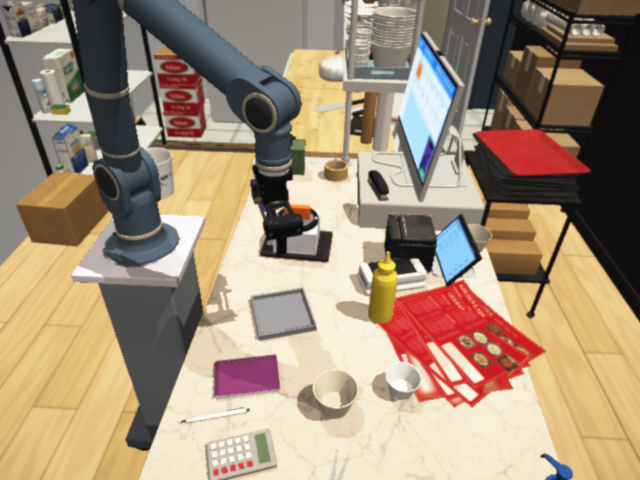

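View pics/t12.png

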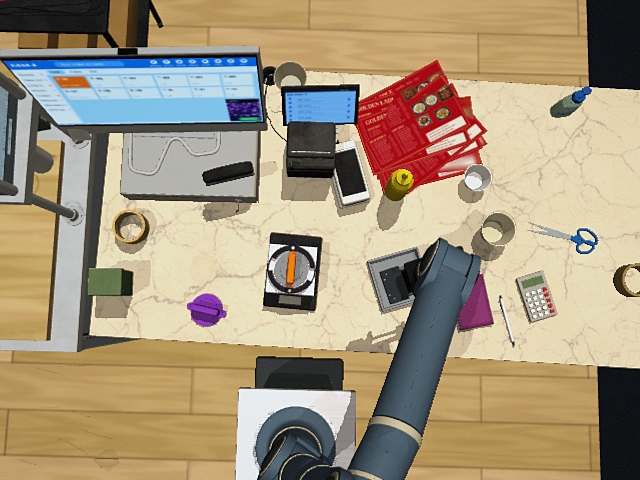

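```bash
python3 -c "
from ov import *
T=bot.get_image('top')
a,b=at_z(T,(292.88,247.12),.1055),at_z(T,(289.29,290),.1055);print((a+b)/2,np.linalg.norm(a-b),np.degrees(np.arctan2(*(a-b)[1::-1])))
ears=[at_z(T,(240+p[0]/5,210+p[1]/5),.099) for p in((265,210),(249,384))];print(np.degrees(np.arctan2(*(ears[0]-ears[1])[1::-1])))
print(bot.finish_job());state()"
```

```text
[0.47082766 0.0236807  0.1055    ] 0.11173856207113862 -3.136330668591057
-3.6082387904104323
the job is handed in; nothing more can be done
None
the job is handed in; nothing more can be done
```

The canister is closed, locked and standing upright in the middle of the kitchen scale, with the gripper open and clear. I handed the job in at about 18 s.

**What I did:** I gripped the orange-barred lid and lowered it with its ears in the collar gaps. Then I turned it clockwise about 80 degrees, past the catch resistance and onto the end stop. I lifted the canister out by the bar and set it down on the scale.

**What the last checks showed:**
- **Lid:** the ears lie under the white dots. The lid's axis is at -3.6° and the canister's at -3.1°. Torque at the stop reached 0.86 Nm.
- **Lift:** the lid carried the canister at about 6–7 N.
- **Placing:** the canister's centre is at (0.471, 0.024) and the scale's centre at (0.470, 0.022). The canister is also square to the scale, to within about 1°.
- **Surroundings:** the bystanders and the purple lid look unmoved in the last pictures.

**What disagreed:** the single-camera lid fit from the side view gave 41° against 35° from the top view. I used 35°, and the grasp was sound. The click itself I inferred from the torque and the ear positions.

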